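# Prop open the hood of the blasting console

## Task

Lift the console's hood by its front bar to about 60 degrees and let go, then swing the red-gripped prop rod up under the slowly sinking hood. Slide its tip along the strip under the hood until it drops fully into the holding hole and the hood rests on the rod, then let go and stay clear. Never press the rod against the hood with more than about 10 N, and leave the jar, screwdriver and stone where they lie.

Things in the scene. Friction and masses are not known exactly. Their poses are not given: they have to be found in the camera images.
- console: low white blasting console fixed to the bench, 240 x 160 x 90 mm (its x, y, z), open on top under a clear, green-framed hood. Origin: centre of the underside. +x points to the hinge side, -x to the side with gauge, knob and the hood's black bar, +y to the side with the prop rod (roughly towards the robot), z up.
- hood (a joint): hood angle in rad, 0 shut, grows as it opens, stop at 1.1. Hood: flat panel 240 mm long from the hinge towards console -x, from console y = -80 to +115 mm, 6 mm thick, about 0.55 kg. The hinge is damped (8 N m per rad/s): lift at 0.25 rad/s or slower. Let go, it sinks slowly by itself from any angle, at about 0.04 to 0.07 rad/s.
- hood_hinge (a point): point on the hinge line (console x = 120, y = 0, z = 90 mm; the line runs along the console's y), level with the underside of the hood's panel. Its axes turn with the hood: -x runs along the hood to the bar, z is normal to the hood, up when shut.
- hood_strip (a point): on the underside of the steel strip under the hood, 180 mm from the hinge, 10 mm below the panel, above the rod (console y = 100 mm); axes as hood_hinge. The strip is 22 mm wide, 10 mm thick and has the holding hole, 14 mm long along the hood, 10 mm deep. The strip is adjustable: the hole's centre is anywhere within 24 mm of this point along the hood, not measured; find it by feel.
- hood_bar (a point): middle of the black lifting bar, 14 mm thick, 125 mm long along the console's y, held by two arms at its ends; 288 mm from the hinge, 48 mm clear in front of the hood's edge to the bar's axis; free all round. At hood angle 1.05 it is about 340 mm above the bench.
- prop (a joint): prop rod angle in rad, 0 lying level back towards the hinge, grows as its tip swings up and towards the bar side, stop at 1.4. Stiff pivot (about 0.13 N m of friction): it stays where it is left.
- prop_pivot (a point): pivot of the rod, at console (-100, 100, 45) mm; its axis runs along the console's y. Rod 8 mm thick.
- prop_tip (a point): centre of the rod's red ball tip, 11 mm in diameter, 145 mm from the pivot. In the hood_hinge frame its z is -15.5 mm when it rests on the strip, -5.5 mm fully in the hole. With the tip on the strip the hood stands at 0.59 rad when the rod is at 0.85 to 1.1, the tip then 139 to 175 mm from the hinge; swung on, the tip slides towards the bar and meets the hole at a rod angle of 0.95 to 1.31.
- prop_grip (a point): middle of the rod's red cross grip: cylinder 16 mm in diameter, 56 mm long, along the console's y, 100 mm from the pivot along the rod and 75 mm out from the rod to console +y, so 60 mm beyond the hood's side edge. It turns freely on its pin, so held fingers need not turn with the rod.
- grit_jar: closed glass jar with black cap, 52 mm in diameter, 75 mm high, origin at the centre of its underside; leave alone
- screwdriver: orange-handled screwdriver lying along its x; leave alone
- oilstone: grey sharpening stone 90 x 40 x 20 mm, origin at the centre of its underside; leave alone

How it is judged:
On the way, in this order (a step that is already met when the one before it is completed fails the run):
1. the hood is lifted well above the prop (past 0.75 rad) (value of joint hood above 0.75 rad), for 0.1 s.
2. the prop's tip bears on the hood while the hood is still up (contact force between prop and hood above 0.5 N and value of joint hood above 0.35 rad), for 0.1 s.
At the end, for the whole second after the job is handed in: the rod's ball tip sits in the holding hole, within 3 mm of its bottom (tip centre less than 8.5 mm under the hood panel's underside, 148 to 212 mm from the hinge), and carries the hood (over 0.5 N), which is at rest, open more than 0.45 rad (z of prop_tip in the frame of hood_hinge above -0.0085 m and x of prop_tip in the frame of hood_hinge between -0.212 and -0.148 m and contact force between prop and hood above 0.5 N and value of joint hood above 0.45 rad and velocity of joint hood between -0.01 and 0.01 rad/s); the robot touches nothing.
It fails at once if the prop is pressed against the hood with more than 14 N (contact force between prop and hood above 14 N).
It fails at once if the jar is moved more than 20 mm (distance of grit_jar from where it was at the start of the episode above 0.02 m).
It fails at once if the screwdriver is moved more than 20 mm (distance of screwdriver from where it was at the start of the episode above 0.02 m).
It fails at once if the stone is moved more than 20 mm (distance of oilstone from where it was at the start of the episode above 0.02 m).
It also fails if it takes over 72 s, if anything falls off the work surface, if the arm or the gripper's body presses on something with over 40 N, if the wrist force passes 120 N, or if a joint passes its speed limit or range.

## Robot

A 6-joint arm with a two-finger parallel gripper is mounted at the origin on the work surface. World frame = base frame: x ahead of the robot, y to its left, z up, the work surface at z = 0. Lengths are in m, angles in rad, forces in N, time in s.
With the tool pointing down it reaches from about 0.375 to 0.975 m from the base axis. Payload 3.8 kg.
Tool frame: the origin (TCP) lies at the very end of the fingers, on their centre line; the grasp point (between the pads) lies 19 mm behind it (bot.grasp_offset is the distance from the TCP to the grasp point, in m); y points along the fingers, z is the direction in which the jaws open and shut, and the axes are right-handed (so a half turn about y gives the same grasp; the last joint's range is limited). The gripper opens to 88 mm and grips with 3 to 60 N. Pads are 18 mm wide; open, the fingers measure 123 mm over their backs; the gripper's body (75 mm by 187 mm) begins 45 mm behind the grasp point.
Start: joints at [1.186, 0.264, 1.604, -0, 1.274, -0.037], TCP at [0.23, 0.635, 0.207] pointing down, gripper open.
Joint ranges: [-2.63, 2.63], [-0.94, 2.18], [0.31, 2.57], [-1.31, 4.45], [0, 2.66], [-2.55, 2.55]. Speed limits (rad/s): [2.57, 2.57, 3.14, 3.14, 3.14, 3.14].

## Interface

Orientations are given as a 3x3 rotation matrix whose columns are the frame's x, y, z axes.
In Python, from workcell import bot, hand, solver, optics, close_job, sensors gives the robot as it stands. Calls block until the motion is done:
- bot.reach(position, orientation): joint-space move of the TCP to a pose.
- bot.move_linear(position, ori=None, v=0.15, until_force=None): straight line of the TCP; ori=None keeps the orientation; v is the mean speed in m/s. With until_force (N) it stops when the force on the tool has changed by that much, and returns True; else False.
- bot.goto_joints(angles): joint-space move.
- hand.set_gripper(opening, newtons=None): finger opening in m; newtons is the grip in N (None keeps the last); returns when the fingers have stopped.
- bot.sleep(seconds).
- solver.ik(position, orientation): joint angles nearest the present ones, or None.
- optics.snapshot(name): name is "side" or "top"; returns a dict with "frame" (420x560x3 uint8, blue, green, red), "depth" (420x560 float32, m along the optical axis (not along the pixel's ray), 0 where there is no reading), "camera_matrix" (3x3 intrinsics, pixels), "D" ([k1, k2, p1, p2, k3] as OpenCV has them; the pictures are not rectified), "extrinsics" (4x4, takes a point from world to camera coordinates). Camera axes: x right, y up, looking along -z (the intrinsics and any distortion apply to the point x, -y, -z); pixel columns grow to the right and rows downward; lengths in m; the calibration is good to about 2 mm. A picture is of the moment at which its call begins.
A pose or a line that the arm cannot do raises bot.IKError and nothing moves.
- close_job(): hands the job in, once; it reports no verdict.
Readings, each from a call of its own:
- sensors.current_time(): time.
- sensors.current_joint_pos(): joint angles.
- sensors.current_dq(): joint speeds.
- sensors.current_joint_torque(): joint torques, N m.
- sensors.current_eef_pos(): TCP position.
- sensors.current_tool_rot(): TCP orientation.
- sensors.current_ft_force(): force on the tool from outside, world axes, zero at the start.
- sensors.current_wrist_torque(): the same for the moment, N m.
- sensors.current_gripper_width(): finger opening in m.
Only numpy, scipy, OpenCV 4.12 (cv2) and the standard library are available. Lean on these libraries where they do the work, as an engineer would, in place of code of your own. Each camera call takes 0.05 s, during which the arm holds its last target.

## Working session

There is one attempt and no reset: what is moved stays moved. The work goes in short steps, each a Python script; the robot and the scene stay as the last script left them, time stands still between calls to the robot, and variables do not carry over. Pictures are saved under pics/ and viewed, and the job is handed in when it is done.

```bash
ls; mkdir -p pics; python3 - <<'E'
from workcell import bot, hand, solver, optics, close_job, sensors
import cv2,numpy as np
for n in ("side","top"):
    s=optics.snapshot(n); cv2.imwrite(f"pics/{n}0.png",s["frame"])
    np.savez(f"{n}0.npz",**{k:s[k] for k in s})
    print(n,s["camera_matrix"].tolist(),s["D"],np.round(s["extrinsics"],4).tolist())
print(sensors.current_time(),sensors.current_eef_pos(),sensors.current_tool_rot(),bot.grasp_offset)
E
```

```text
pics
side [[440.75009212537884, 0.0, 272.3753326521796], [0.0, 440.75009212537884, 208.83278096802576], [0.0, 0.0, 1.0]] [-0.1175394  0.         0.         0.         0.       ] [[0.6435, -0.7653, -0.0126, -0.3671], [0.4494, 0.3645, 0.8156, -0.3737], [-0.6196, -0.5305, 0.5785, -0.6727], [0.0, 0.0, 0.0, 1.0]]
top [[455.43213578742194, 0.0, 274.7480322625377], [0.0, 455.43213578742194, 205.346132189153], [0.0, 0.0, 1.0]] [0.00597506 0.         0.         0.         0.        ] [[0.0276, -0.9994, -0.0213, 0.0556], [0.9921, 0.0248, 0.1226, -0.6232], [-0.122, -0.0245, 0.9922, -1.194], [0.0, 0.0, 0.0, 1.0]]
0.1 [0.22979082 0.63394328 0.20593253] [[ 9.40124676e-01 -7.63704673e-04  3.40829885e-01]
 [-3.40830729e-01 -1.85232216e-03  9.40122855e-01]
 [-8.66494692e-05 -9.99997993e-01 -2.00170779e-03]] 0.0187
```

View pics/side0.png

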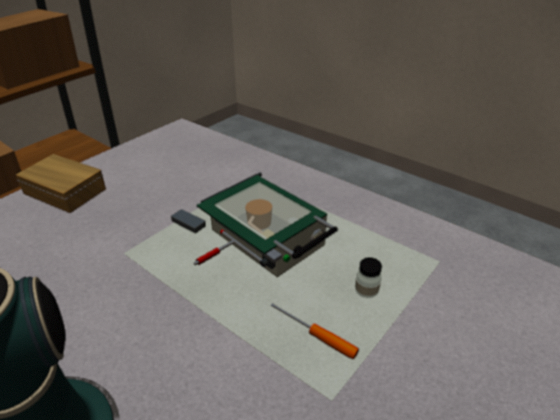

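View pics/top0.png

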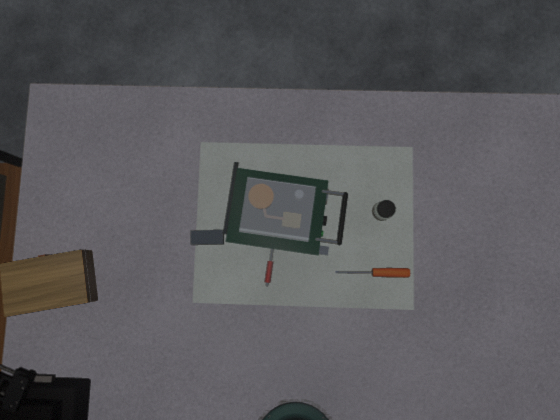

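```bash
python3 - <<'E'
import cv2,numpy as np
a=cv2.imread("pics/top0.png")[150:300,180:360]; cv2.imwrite("pics/top0c.png",cv2.resize(a,None,fx=4,fy=4,interpolation=cv2.INTER_CUBIC))
a=cv2.imread("pics/side0.png")[165:285,160:350]; cv2.imwrite("pics/side0c.png",cv2.resize(a,None,fx=4,fy=4,interpolation=cv2.INTER_CUBIC))
E
```

```text
(no output)
```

View pics/top0c.png

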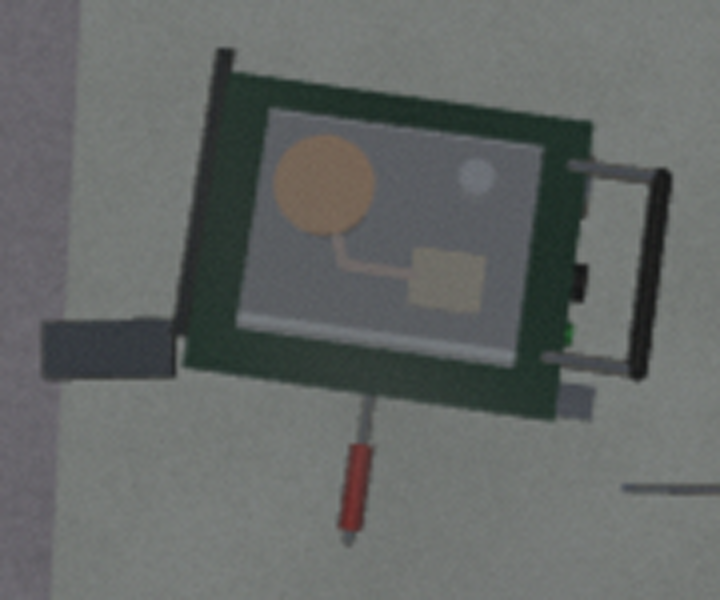

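View pics/side0c.png

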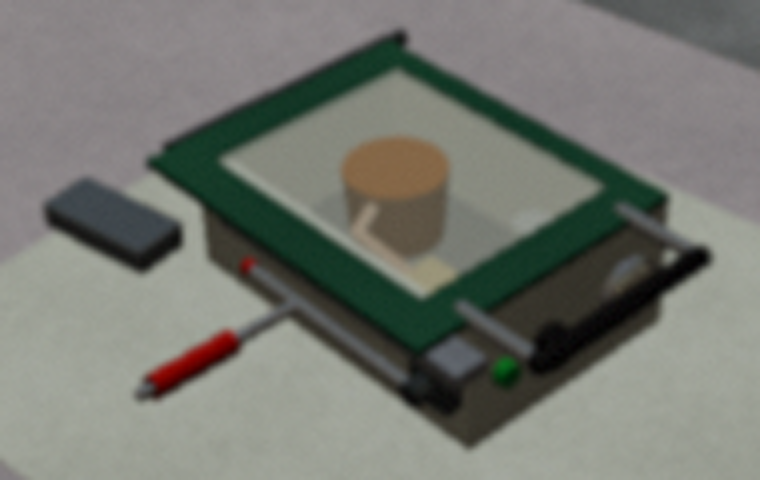

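```bash
cat > h.py <<'E'
import numpy as np,cv2
from scipy.optimize import least_squares
def proj(s,P):
    P=np.atleast_2d(P); E=s["extrinsics"]; c=P@E[:3,:3].T+E[:3,3]
    q=np.c_[c[:,0],-c[:,1],-c[:,2]]
    return cv2.projectPoints(q,np.zeros(3),np.zeros(3),s["camera_matrix"],s["D"])[0][:,0]
def unproj(s,uv,d):
    p=cv2.undistortPoints(np.array([[uv]],float),s["camera_matrix"],s["D"])[0,0]
    c=np.array([p[0]*d,-p[1]*d,-d]); E=s["extrinsics"]
    return E[:3,:3].T@(c-E[:3,3])
def C2W(p,P):
    x,y,t=p; P=np.atleast_2d(P); c,s=np.cos(t),np.sin(t)
    return np.c_[x+c*P[:,0]-s*P[:,1], y+s*P[:,0]+c*P[:,1],P[:,2]]
E
python3 - <<'E'
from h import *
T=dict(np.load("top0.npz")); S=dict(np.load("side0.npz"))
m=1e-3
tp=[((120,-80,96),(232,72)),((-120,-80,96),(592,122)),((-120,115,96),(556,420)),((120,115,96),(184,366)),((-168,-62.5,93),(663,176)),((-168,62.5,93),(638,374)),((0,175,45),(356,490))]
sp=[((120,115,96),(148,160)),((-120,-80,96),(667,197)),((-120,115,96),(416,350)),((-168,62.5,93),(545,357)),((-168,-62.5,93),(703,257)),((0,175,45),(194,361)),((-120,80,0),(468,447))]
def res(p,split=False):
    r=[]
    for s,L,o in((T,tp,(180,150)),(S,sp,(160,165))):
        P=C2W(p,np.array([a for a,_ in L])*m); uv=np.array([b for _,b in L])/4+np.array(o)
        r.append(proj(s,P)-uv)
    return r if split else np.concatenate(r).ravel()
f=least_squares(res,[0.5,0,1.5],loss="soft_l1"); print(f.x)
for r in res(f.x,True): print(np.round(r,1).tolist())
p=f.x
for q in [(0,175,45),(-168,0,90),(120,0,90),(-100,100,45)]: print(q,C2W(p,np.array(q)*m))
for n,s,uv in(("T",T,(356/4+180,490/4+150)),("S",S,(194/4+160,361/4+165)),("bar",T,(650/4+180,275/4+150))):
    d=s["depth"][int(round(uv[1])),int(round(uv[0]))]; print(n,d,unproj(s,uv,d))
for n,s,uv in(("jarT",T,(385,210)),("stone",T,(207,237)),("sd",T,(390,272)),("sdtip",T,(337,272))):
    d=s["depth"][int(round(uv[1])),int(round(uv[0]))]; print(n,d,unproj(s,uv,d))
E
```

```text
[0.61834863 0.06088148 1.44690336]
[[-0.3, -0.8], [1.0, -0.0], [-0.5, 0.3], [-0.5, -0.4], [0.6, -4.0], [0.4, -5.7], [-0.1, -1.2]]
[[-1.7, 0.2], [-0.4, 0.4], [-1.3, 1.2], [1.3, 0.1], [1.7, -1.0], [-1.8, 2.2], [-1.4, 2.5]]
(0, 175, 45) [[0.44469    0.08250732 0.045     ]]
(-168, 0, 90) [[ 0.59758782 -0.10583082  0.09      ]]
(120, 0, 90) [[0.63317779 0.17996169 0.09      ]]
(-100, 100, 45) [[ 0.5067575  -0.02599441  0.045     ]]
T 1.1987263 [0.44161014 0.081896   0.05155107]
S 0.95804757 [0.44576568 0.07642179 0.05425583]
bar 1.1648408 [ 0.58401546 -0.10367327  0.09862994]
jarT 1.1852022 [ 0.61163579 -0.21610733  0.07872723]
stone 1.2439039 [0.53200679 0.2550226  0.02141545]
sd 1.2171215 [ 0.4514845  -0.24046447  0.02625954]
sdtip 1.233266 [ 0.44721212 -0.10089665  0.01291223]
```

```bash
cat >> h.py <<'E'
m=1e-3
def W2C(p,P):
    P=np.atleast_2d(P); x,y,t=p; c,s=np.cos(t),np.sin(t); d=P-[x,y,0]
    return np.c_[c*d[:,0]+s*d[:,1],-s*d[:,0]+c*d[:,1],P[:,2]]
def cloud(s):
    d=s["depth"]; v,u=np.nonzero(d>0); z=d[v,u].astype(float)
    q=cv2.undistortPoints(np.c_[u,v].astype(float)[:,None],s["camera_matrix"],s["D"])[:,0]
    E=s["extrinsics"]; return (np.c_[q[:,0]*z,-q[:,1]*z,-z]-E[:3,3])@E[:3,:3], np.c_[u,v], s["frame"][v,u].astype(int)
def green(col): return (col[:,1]>col[:,2]*1.35)&(col[:,1]>25)
E
python3 - <<'E'
from h import *
T=dict(np.load("top0.npz")); S=dict(np.load("side0.npz"))
tp=[((120,-80,96),(232,72)),((-120,-80,96),(592,122)),((-120,115,96),(556,420)),((120,115,96),(184,366)),((0,175,45),(356,490))]
sp=[((120,115,96),(148,160)),((-120,-80,96),(667,197)),((-120,115,96),(416,350)),((0,175,45),(194,361)),((-120,80,0),(468,447))]
bt=[(663,176),(638,374)]; bs=[(545,357),(703,257)]
def res(q):
    p=q[:3]; r=[]
    for s,L,o in((T,tp,(180,150)),(S,sp,(160,165))):
        P=C2W(p,np.array([a for a,_ in L])*m); uv=np.array([b for _,b in L])/4+np.array(o)
        r.append(proj(s,P)-uv)
    return np.concatenate(r).ravel()
f=least_squares(res,[0.6,0.06,1.45],loss="soft_l1"); p=f.x;print(p)
for n,s in(("T",T),("S",S)):
    P,uv,c=cloud(s); C=W2C(p,P); g=green(c)&(abs(C[:,0])<.2)&(abs(C[:,1])<.2)&(C[:,2]>.06)&(C[:,2]<.13)
    G=C[g]; print(n,g.sum(),"z med",np.median(G[:,2]),"x",np.percentile(G[:,0],[1,99]),"y",np.percentile(G[:,1],[1,99]))
    A=np.c_[G[:,:2],np.ones(len(G))]; print(np.linalg.lstsq(A,G[:,2],rcond=None)[0])
    k=(c.max(1)<40)&(C[:,0]<-.15)&(C[:,0]>-.19)&(abs(C[:,1])<.1)&(C[:,2]>.07); B=C[k]
    print("bar",k.sum(),np.median(B,0),B.min(0),B.max(0))
    k=(c[:,2]>c[:,1]*2)&(c[:,2]>60)&(abs(C[:,1]-.175)<.06)&(abs(C[:,0])<.05); B=C[k]
    print("grip",k.sum(),np.median(B,0),B.min(0),B.max(0))
E
```

```text
[0.61977828 0.0608419  1.45516724]
T 1490 z med 0.09626745278710691 x [-0.1161478   0.11829126] y [-0.0762017   0.11168381]
[0.0002525  0.00013855 0.0962503 ]
bar 205 [-0.1657983   0.01537129  0.09939941] [-0.17144646 -0.05031105  0.09297012] [-0.16043466  0.08141152  0.10484714]
grip 39 [0.00260572 0.18610035 0.05455885] [-0.00140972  0.15999562  0.04903349] [0.00652431 0.20225261 0.05872797]
S 2205 z med 0.09802635915215319 x [-0.1190725   0.12014244] y [-0.07732869  0.11364661]
[ 0.00120977 -0.00245525  0.09802104]
bar 314 [-0.17037973  0.02725967  0.10024777] [-0.17608639 -0.05040567  0.08941301] [-0.16053227  0.08033942  0.10390837]
grip 112 [-0.0033341   0.17394336  0.05482466] [-0.00843163  0.14623107  0.0496343 ] [0.00399822 0.20167875 0.05948718]
```

```bash
cat >> h.py <<'E'
PC=np.array([0.61978,0.06084,1.45517]); GO=0.0187
zx,zy=np.cos(PC[2]),np.sin(PC[2])
R=np.array([[zy,0,zx],[-zx,0,zy],[0,-1,0]],float)
def tcp(cx,cy,cz): # grasp point in console mm -> TCP world
    w=C2W(PC,np.array([cx,cy,cz])*m)[0]; w[2]-=GO; return w
YB,YG=15,178
def bar(t): return tcp(120-288*np.cos(t),YB,90+288*np.sin(t))
def grip(a,rz=0): return tcp(-100+100*np.cos(a),YG,45+100*np.sin(a)+rz)
def hoodang(s):
    P,uv,c=cloud(s); C=W2C(PC,P); k=green(c)&(C[:,1]>-.09)&(C[:,1]<.125)&(C[:,0]<.09)&(C[:,0]>-.15)&(C[:,2]>.05)&(C[:,2]<.40)
    x=120e-3-C[k,0]; z=C[k,2]-.09; r=np.hypot(x,z); k=r<.25
    t=np.arctan2(z[k],x[k])-np.arcsin(.006/r[k]); md=np.median(t); q=abs(t-md)<.06
    return float(np.median(t[q])),int(q.sum())
def tiphood(a):
    "hood angle with tip on strip at rod angle a, and distance"
    tx,tz=-100+145*np.cos(a)-120,45+145*np.sin(a)-90
    r=np.hypot(tx,tz); b=np.arctan2(tz,-tx); return b+np.arcsin(15.5/r), np.sqrt(r*r-15.5**2)
E
python3 - <<'E'
from h import *
from workcell import *
print(R.round(3).tolist(),np.linalg.det(R))
pts=[bar(0)+[0,0,.08],bar(0),bar(.3),bar(.6),bar(.9),bar(1.06),bar(1.06)+[0,0,.06],tcp(-0,YG,415),grip(0),grip(.5),grip(1),grip(1.35),grip(1.3,200)]
for q in pts:
    j=solver.ik(q,R); print(q.round(3),None if j is None else np.round(j,2))
for a in(.7,.85,.95,1.,1.1,1.2,1.31): print(a,tiphood(a))
for n in("top","side"): print(hoodang(dict(np.load(n+"0.npz"))))
E
```

```text
[[0.993, 0.0, 0.115], [-0.115, 0.0, 0.993], [0.0, -1.0, 0.0]] 0.9999999999999999
[ 0.585 -0.104  0.151] [-0.22  0.15  1.84 -0.    1.15 -1.67]
[ 0.585 -0.104  0.071] [-0.22  0.23  1.91 -0.    1.   -1.67]
[ 0.587 -0.092  0.156] [-0.2   0.15  1.84 -0.    1.16 -1.65]
[ 0.591 -0.054  0.234] [-0.13  0.1   1.75 -0.    1.29 -1.59]
[0.598 0.004 0.297] [-0.04  0.08  1.66 -0.    1.41 -1.49]
[0.602 0.042 0.323] [ 0.03  0.08  1.61 -0.    1.45 -1.43]
[0.602 0.042 0.383] [ 0.03  0.07  1.51 -0.    1.56 -1.43]
[0.443 0.081 0.396] [ 0.13 -0.23  1.77 -0.    1.6  -1.33]
[0.443 0.081 0.026] [ 0.13  0.03  2.24 -0.    0.87 -1.33]
[0.442 0.069 0.074] [ 0.1  -0.04  2.21 -0.    0.98 -1.36]
[0.438 0.036 0.11 ] [ 0.02 -0.11  2.19 -0.    1.06 -1.43]
[0.434 0.004 0.124] [-0.05 -0.13  2.19 -0.    1.09 -1.5 ]
[0.435 0.009 0.323] [-0.04 -0.26  1.92 -0.    1.48 -1.49]
0.7 (np.float64(0.5478701487144917), np.float64(118.34600809827836))
0.85 (np.float64(0.5861818928383619), np.float64(138.91945869984275))
0.95 (np.float64(0.5941721868372096), np.float64(153.24260685169415))
1.0 (np.float64(0.5942455477291081), np.float64(160.49070544386558))
1.1 (np.float64(0.5881675797156997), np.float64(175.04302729399544))
1.2 (np.float64(0.5754220272758358), np.float64(189.54739563633134))
1.31 (np.float64(0.5554714447687902), np.float64(205.30514924343592))
(0.0013383985737994604, 1167)
(0.011481402389822244, 1666)
```

```bash
python3 - <<'E'
from h import *
from workcell import *
import cv2
hand.set_gripper(.032,30)
up=np.array([0,0,.004])
bot.reach(bar(0)+[0,0,.09],R); print(sensors.current_time())
print(sensors.current_ft_force())
hit=bot.move_linear(bar(0)+up,v=.12,until_force=6); print(hit,sensors.current_time(),sensors.current_eef_pos()-bar(0))
hand.set_gripper(0,30); print(sensors.current_gripper_width(),sensors.current_time(),sensors.current_ft_force())
s=optics.snapshot("side"); cv2.imwrite("pics/side1.png",cv2.resize(s["frame"][140:300,140:380],None,fx=3,fy=3))
E
```

```text
3.9167
[0.27219532 0.7003494  0.02483276]
False 4.7833 [ 0.00069215 -0.00010877  0.00467194]
0.0004316462014755431 5.3833 [0.47828433 0.43362258 0.39965275]
```

View pics/side1.png

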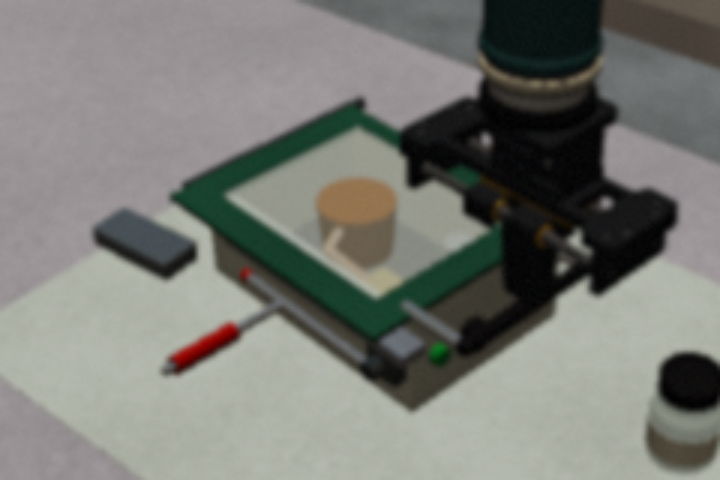

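```bash
python3 - <<'E'
from h import *
from workcell import *
import cv2
o=[]
for n,r in(("side",(170,270,260,380)),("top",(160,260,290,410))):
    s=optics.snapshot(n); f=s["frame"][r[0]:r[1],r[2]:r[3]]; o.append(cv2.resize(f,(720,600) if 0 else None,fx=5,fy=5,interpolation=cv2.INTER_CUBIC))
    cv2.imwrite(f"pics/{n}2.png",np.clip(o[-1].astype(float)*2.2,0,255).astype(np.uint8))
    print(hoodang(s)); np.savez(n+"2.npz",**s)
E
```

```text
(0.010901026292294062, 1323)
(0.0004774224646069483, 965)
```

View pics/side2.png

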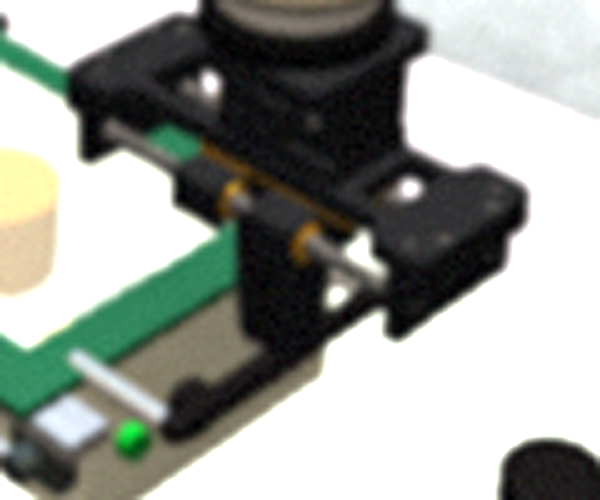

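View pics/top2.png

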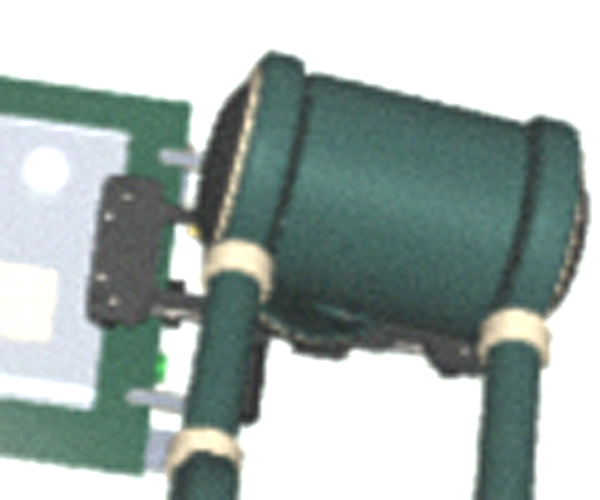

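```bash
python3 - <<'E'
from h import *
from workcell import *
S=dict(np.load("side2.npz"));T=dict(np.load("top0.npz"));S0=dict(np.load("side0.npz"))
def show(l,P): print(l,((proj(S,P)-[260,170])*5).round(0).tolist())
e=sensors.current_eef_pos(); print(e,W2C(PC,e)); show("tcp",e); Rr=sensors.current_tool_rot(); print(Rr.round(2).tolist())
for z in(60,70,80,90): show(z,C2W(PC,np.array([[-168,78,z],[-168,15,z],[-168,-48,z]])*m))
for n,s in(("T",T),("S",S0)):
    P,uv,c=cloud(s); C=W2C(PC,P)
    k=(c.max(1)<45)&(C[:,0]<-.14)&(C[:,0]>-.2)&(abs(C[:,1])<.12)&(C[:,2]>.04); B=C[k]
    for a in range(-60,90,15):
        q=B[abs(B[:,1]-a*m)<.006]
        if len(q): print(n,a,len(q),np.median(q,0).round(4),q.min(0).round(4),q.max(0).round(4))
E
```

```text
[ 0.58547221 -0.10429743  0.07526273] [[-0.16799281  0.01502699  0.07526273]]
tcp [[270.0, 399.0]]
[[0.99, -0.0, 0.12], [-0.12, 0.0, 0.99], [-0.0, -1.0, 0.0]]
60 [[166.0, 496.0], [268.0, 426.0], [364.0, 360.0]]
70 [[166.0, 478.0], [269.0, 408.0], [365.0, 343.0]]
80 [[166.0, 460.0], [270.0, 390.0], [367.0, 325.0]]
90 [[167.0, 442.0], [271.0, 372.0], [368.0, 308.0]]
T -45 21 [-0.1661 -0.0449  0.0993] [-0.1719 -0.0503  0.0949] [-0.1611 -0.0395  0.1036]
T -30 23 [-0.1658 -0.0289  0.0976] [-0.1713 -0.0349  0.0947] [-0.1606 -0.0241  0.1021]
T -15 19 [-0.1654 -0.0159  0.0984] [-0.1708 -0.0209  0.0953] [-0.1613 -0.0093  0.1027]
T 0 19 [-0.1645 -0.0003  0.0984] [-0.1716 -0.0059  0.0963] [-0.1604  0.0052  0.1033]
T 15 23 [-0.1658  0.0151  0.0993] [-0.1714  0.0091  0.0955] [-0.1608  0.0208  0.1026]
T 30 20 [-0.1665  0.0306  0.1005] [-0.1713  0.0245  0.0967] [-0.1605  0.0357  0.1046]
T 45 19 [-0.1666  0.0456  0.0982] [-0.1703  0.0402  0.093 ] [-0.161   0.0508  0.1048]
T 60 22 [-0.1659  0.0593  0.0984] [-0.1718  0.0542  0.0938] [-0.1606  0.0658  0.1021]
T 75 18 [-0.1659  0.0741  0.0994] [-0.1712  0.0691  0.0948] [-0.1606  0.0794  0.1038]
S -45 18 [-0.1708 -0.0434  0.1004] [-0.1736 -0.0504  0.0969] [-0.1653 -0.0398  0.1029]
S -30 19 [-0.1715 -0.0299  0.1006] [-0.1743 -0.0354  0.0962] [-0.1668 -0.0242  0.1038]
S -15 25 [-0.1702 -0.015   0.1008] [-0.174  -0.0201  0.096 ] [-0.1626 -0.0096  0.1039]
S 0 27 [-0.1709  0.0011  0.0994] [-0.175  -0.0048  0.093 ] [-0.1612  0.0057  0.1039]
S 15 30 [-0.171   0.0147  0.1001] [-0.1742  0.0091  0.0939] [-0.1607  0.0209  0.1036]
S 30 33 [-0.1717  0.0303  0.1005] [-0.1761  0.0243  0.0937] [-0.1629  0.0359  0.1035]
S 45 32 [-0.1713  0.0446  0.1002] [-0.1751  0.0393  0.0894] [-0.1618  0.0503  0.1028]
S 60 36 [-0.1703  0.0608  0.1004] [-0.1743  0.0541  0.0917] [-0.1633  0.066   0.103 ]
S 75 40 [-0.1689  0.0755  0.0986] [-0.174   0.0693  0.0913] [-0.1605  0.0803  0.1035]
```

```bash
python3 - <<'E'
from h import *
s=np.load("side2.npz"); f=s["frame"][205:262,285:345]
cv2.imwrite("pics/side3.png",np.clip(cv2.resize(f,None,fx=10,fy=10,interpolation=cv2.INTER_CUBIC).astype(float)*4,0,255).astype(np.uint8))
P,uv,c=cloud(dict(s)); C=W2C(PC,P); D={tuple(u):q for u,q in zip(uv,C)}
for v in range(225,255,3):
    print(v,[tuple((D[(u,v)]*1000).round().astype(int).tolist()) if (u,v) in D else None for u in (305,309,313,317,321,325)])
E
```

```text
225 [(-115, -12, 98), (-158, 23, 141), (-166, 20, 143), (-181, 25, 154), (-186, 19, 154), (-184, 4, 145)]
228 [(-118, -9, 93), (-158, 23, 133), (-166, 20, 135), (-179, 23, 145), (-185, 17, 145), (-185, 4, 137)]
231 [(-118, -9, 85), (-158, 23, 125), (-168, 22, 130), (-181, 24, 138), (-184, 15, 135), (-119, -79, 46)]
234 [(-119, -9, 77), (-159, 23, 117), (-168, 21, 122), (-179, 21, 128), (-182, 12, 125), (-169, -17, 101)]
237 [(-118, -10, 67), (-161, 25, 112), (-168, 20, 113), (-182, 25, 124), (-181, 11, 115), (-172, -14, 96)]
240 [(-119, -10, 59), (-119, -24, 51), (-164, 16, 101), (-181, 23, 115), (-173, 0, 96), (-119, -82, 18)]
243 [(-120, -9, 51), (-166, 30, 102), (-170, 21, 99), (-173, 13, 96), (-119, -68, 17), (-115, -88, 3)]
246 [(-168, 44, 103), (-171, 36, 100), (-176, 28, 98), (-118, -55, 14), (-120, -67, 8), (-122, -80, 2)]
249 [(-170, 46, 97), (-172, 36, 93), (-119, -39, 15), (-118, -55, 6), (-124, -63, 4), (-130, -70, 3)]
252 [(-172, 48, 91), (-118, -27, 13), (-120, -39, 6), (-124, -48, 3), (-130, -56, 2), (-137, -63, 3)]
```

View pics/side3.png

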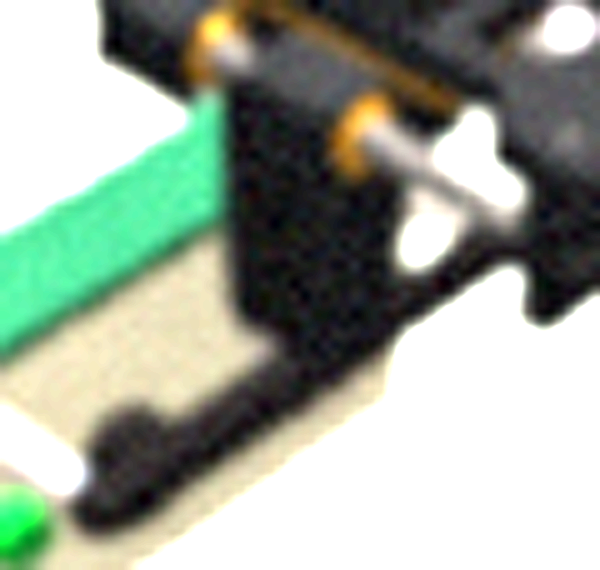

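```bash
python3 - <<'E'
from h import *
from workcell import *
print(sensors.current_eef_pos(),sensors.current_gripper_width(),sensors.current_joint_pos(),sensors.current_ft_force(),sensors.current_wrist_torque())
bot.move_linear(bar(0)+[0,0,.064],v=.15)
hand.set_gripper(.032,30)
s=optics.snapshot("side"); np.savez("side4.npz",**s)
e=sensors.current_eef_pos(); print(e,proj(s,e),sensors.current_joint_pos())
f=s["frame"][150:260,260:380]
cv2.imwrite("pics/side4.png",np.clip(cv2.resize(f,None,fx=6,fy=6,interpolation=cv2.INTER_CUBIC).astype(float)*2.5,0,255).astype(np.uint8))
E
```

```text
[ 0.58547221 -0.10429743  0.07526273] 0.0006754002556818112 [-2.18185083e-01  2.28731726e-01  1.90495744e+00  1.73519595e-05
  1.00796008e+00 -1.67331883e+00] [ 0.45910246  0.09034375 -0.13988479] [ 0.03357119  0.00458091 -0.03421957]
[ 0.58554615 -0.1043015   0.13530655] [[315.25842608 227.48681182]] [-2.18141391e-01  1.68537124e-01  1.85584999e+00 -2.53592442e-05
  1.11713339e+00 -1.67334703e+00]
```

View pics/side4.png

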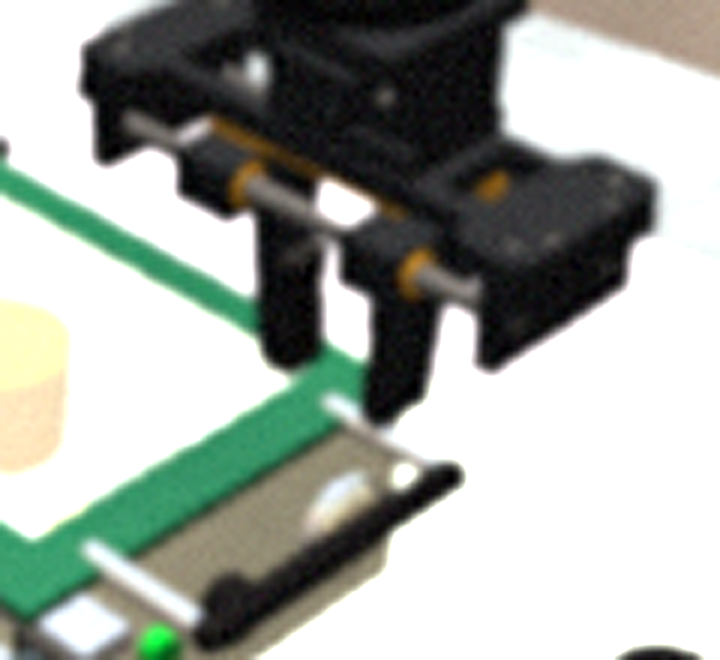

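```bash
python3 - <<'E'
from h import *
s=dict(np.load("side4.npz")); P,uv,c=cloud(s); C=W2C(PC,P)
k=(c.max(1)<45)&(abs(C[:,0]+.168)<.05)&(abs(C[:,1]-.015)<.03)&(C[:,2]>.115)&(C[:,2]<.23); 
B=C[k];U=uv[k]
for z in range(115,230,5):
    q=B[(B[:,2]>=z*m)&(B[:,2]<(z+5)*m)]
    if len(q): print(z,len(q),(q.min(0)*1e3).round(),(q.max(0)*1e3).round())
# edges by pixels: back-project tips at assumed y
E
```

```text
165 3 [-151.    5.  169.] [-151.   17.  170.]
170 27 [-196.    5.  170.] [-143.   24.  175.]
175 39 [-199.    8.  175.] [-140.   25.  180.]
180 39 [-199.    8.  180.] [-139.   24.  185.]
185 44 [-199.    5.  185.] [-138.   26.  190.]
190 48 [-201.    8.  190.] [-137.   24.  195.]
195 33 [-200.    9.  195.] [-140.   25.  200.]
200 45 [-201.    6.  200.] [-137.   24.  205.]
205 42 [-201.    7.  205.] [-139.   24.  210.]
210 63 [-202.    6.  210.] [-138.   25.  215.]
215 32 [-203.    6.  215.] [-137.   24.  220.]
220 17 [-202.   13.  220.] [-137.   24.  225.]
225 13 [-211.    7.  226.] [-138.   27.  230.]
```

```bash
sed -i 's/GO=0.0187/GO=0.0187+0.034/' h.py; python3 - <<'E'
from h import *
from workcell import *
print([solver.ik(q,R) is not None for q in (bar(0),grip(0),grip(1.3))],grip(0))
hit=bot.move_linear(bar(0)+[0,0,.003],v=.12,until_force=6); print(hit,sensors.current_eef_pos()-bar(0))
hand.set_gripper(0,30); print(sensors.current_gripper_width(),sensors.current_time(),sensors.current_ft_force())
s=optics.snapshot("side"); cv2.imwrite("pics/side5.png",np.clip(cv2.resize(s["frame"][165:275,260:380],None,fx=6,fy=6,interpolation=cv2.INTER_CUBIC).astype(float)*2.5,0,255).astype(np.uint8))
E
```

```text
[True, True, True] [ 0.44296856  0.08137566 -0.0077    ]
False [ 0.00079572 -0.00016049  0.00377734]
0.012524398199257067 8.1333 [-0.08430336  5.95807135  2.1669426 ]
```

View pics/side5.png

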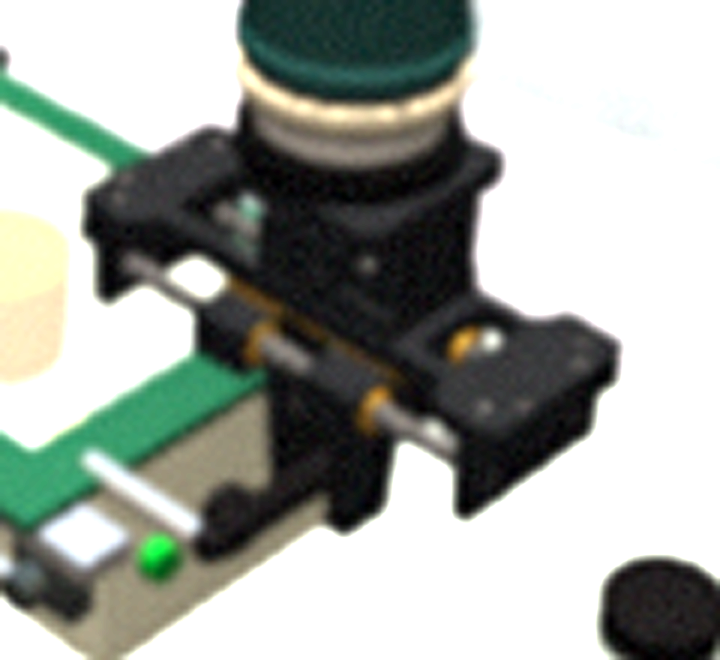

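```bash
python3 - <<'E'
from h import *
from workcell import *
for t in np.arange(.15,1.06,.15):
    bot.move_linear(bar(t)+[0,0,.003],v=.05)
    print(round(t,2),sensors.current_time(),sensors.current_gripper_width().round(4),sensors.current_ft_force().round(1))
bot.move_linear(bar(1.07)+[0,0,.003],v=.04)
for n in("top","side"):
    s=optics.snapshot(n); np.savez(n+"6.npz",**s); print(n,hoodang(s)); cv2.imwrite(f"pics/{n}6.png",np.clip(cv2.resize(s["frame"][100:300,160:400],None,fx=3,fy=3,interpolation=cv2.INTER_CUBIC).astype(float)*2,0,255).astype(np.uint8))
print(sensors.current_time(),sensors.current_eef_pos())
E
```

```text
Traceback (most recent call last):
AttributeError: 'float' object has no attribute 'round'
```

```bash
python3 - <<'E'
from h import *
from workcell import *
print(sensors.current_time(),sensors.current_gripper_width(),sensors.current_ft_force())
for t in np.arange(.3,1.06,.15):
    bot.move_linear(bar(t)+[0,0,.003],v=.05)
    print(round(t,2),sensors.current_time(),sensors.current_gripper_width(),np.round(sensors.current_ft_force(),1))
    if sensors.current_gripper_width()<.008: break
bot.move_linear(bar(1.07)+[0,0,.003],v=.04)
for n in("top","side"):
    s=optics.snapshot(n); np.savez(n+"6.npz",**s); print(n,hoodang(s)); cv2.imwrite(f"pics/{n}6.png",np.clip(cv2.resize(s["frame"][100:300,160:400],None,fx=3,fy=3,interpolation=cv2.INTER_CUBIC).astype(float)*2,0,255).astype(np.uint8))
print(sensors.current_time(),sensors.current_eef_pos())
E
```

```text
9.2 0.012100679297501223 [ 3.50854572  5.71372132 -5.09819017]
0.3 10.2167 0.011588372509293437 [ 5.3  6.8 -6.2]
0.45 11.2333 0.011406115277125196 [ 7.6  9.3 -8.3]
0.6 12.25 0.011274739810710923 [  8.6  10.2 -11.8]
0.75 13.2667 0.010883539160998006 [ 12.   11.1 -15.9]
0.9 14.2833 0.010718647837582975 [ 11.2   9.4 -19.9]
1.05 15.3 0.010779857257914485 [ 10.7   6.5 -19.6]
top (1.0650840615720525, 70)
side (1.0499529270779941, 146)
15.6917 [0.6026217  0.04617168 0.28697821]
```

View pics/side6.png

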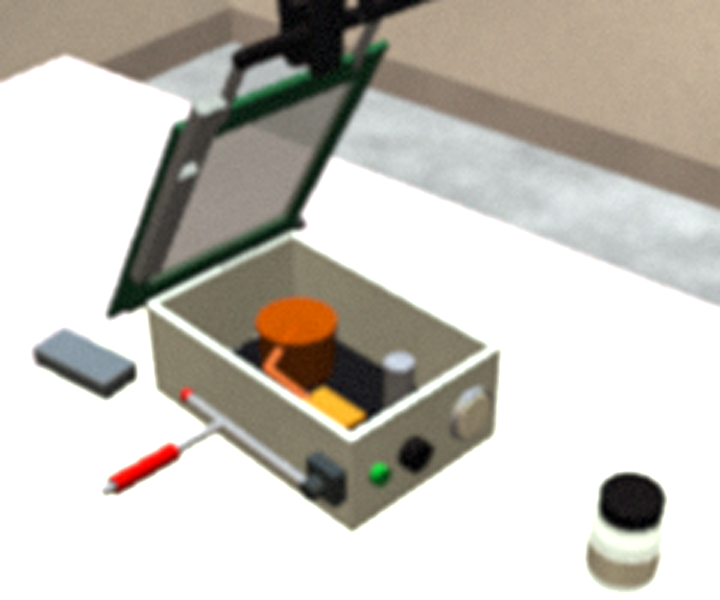

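View pics/top6.png

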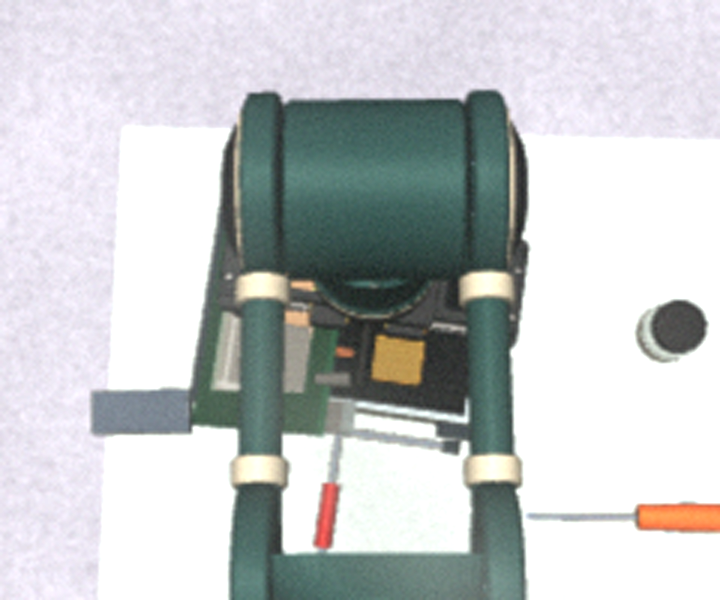

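```bash
python3 - <<'E'
from h import *
s=dict(np.load("side6.npz")); t=1.06
def hp(d,y,z): return (120-d*np.cos(t)+z*np.sin(t),y,90+d*np.sin(t)+z*np.cos(t))
for d in range(20,250,20): print(d,((proj(s,C2W(PC,np.array([hp(d,89,-10),hp(d,100,-10),hp(d,111,-10)])*m))-[160,100])*3).round().tolist())
f=s["frame"][125:200,190:245]; cv2.imwrite("pics/side6c.png",np.clip(cv2.resize(f,None,fx=8,fy=8,interpolation=cv2.INTER_CUBIC).astype(float)*2,0,255).astype(np.uint8))
E
```

```text
20 [[147.0, 305.0], [135.0, 311.0], [124.0, 317.0]]
40 [[152.0, 292.0], [140.0, 298.0], [129.0, 303.0]]
60 [[157.0, 278.0], [146.0, 284.0], [134.0, 289.0]]
80 [[163.0, 264.0], [151.0, 269.0], [140.0, 275.0]]
100 [[169.0, 249.0], [157.0, 255.0], [145.0, 260.0]]
120 [[175.0, 234.0], [163.0, 239.0], [151.0, 245.0]]
140 [[182.0, 218.0], [169.0, 224.0], [157.0, 229.0]]
160 [[188.0, 202.0], [176.0, 207.0], [163.0, 213.0]]
180 [[195.0, 185.0], [182.0, 190.0], [170.0, 196.0]]
200 [[202.0, 167.0], [189.0, 173.0], [176.0, 179.0]]
220 [[209.0, 149.0], [196.0, 155.0], [183.0, 160.0]]
240 [[217.0, 131.0], [204.0, 136.0], [190.0, 142.0]]
```

View pics/side6c.png

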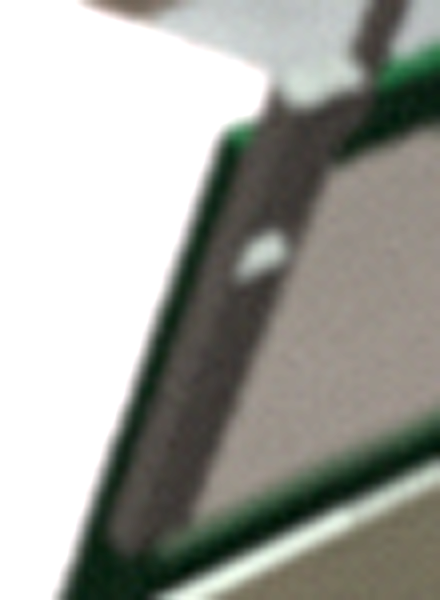

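```bash
python3 - <<'E'
from h import *
from workcell import *
T=lambda l:print(l,round(sensors.current_time(),2))
b=bar(1.07)+[0,0,.003]
hand.set_gripper(.036,20); T("open")
bot.move_linear(b+[0,0,.05],v=.25); T("up")
g=grip(0)+[0,0,.003]
q=g.copy(); q[2]=b[2]+.05
bot.move_linear(q,v=.3); T("lat")
hit=bot.move_linear(g,v=.3,until_force=15); T("down"); print(hit,sensors.current_eef_pos()-g)
s=optics.snapshot("side"); h=hoodang(s); print(h); np.savez("side7.npz",**s)
hand.set_gripper(0,20); w=sensors.current_gripper_width(); T("grip"); print(w)
if w>.009 and h[0]>.72:
    ok=True
    for a in(.25,.5,.75,.95,1.1):
        bot.move_linear(grip(a)+[0,0,.003],v=.1)
        s=optics.snapshot("side"); h=hoodang(s)
        print(a,round(sensors.current_time(),2),h,np.round(sensors.current_ft_force(),1))
        if a<.9 and h[0]<.64: print("low, stop"); break
    np.savez("side8.npz",**s)
E
```

```text
open 16.23
up 16.58
lat 17.28
down 18.59
False [1.37287636e-03 4.37267024e-05 8.14807634e-04]
(0.9358387093539402, 191)
grip 19.09
0.01478923673265372
0.25 19.54 (0.8945068165258792, 188) [1.1 4.6 0.7]
0.5 19.99 (0.8713050206271433, 178) [1.5 4.1 3.1]
0.75 20.44 (0.8493142814551777, 164) [3.5 1.9 3.3]
0.95 20.84 (0.82920385856215, 169) [ 5.7 -0.5  0.9]
1.1 21.19 (0.8104703780818919, 166) [ 5.7 -1.4  0.2]
```

```bash
python3 - <<'E'
from h import *
s=dict(np.load("side8.npz")); f=s["frame"][130:290,170:330]; cv2.imwrite("pics/side8.png",np.clip(cv2.resize(f,None,fx=3.7,fy=3.7,interpolation=cv2.INTER_CUBIC).astype(float)*2,0,255).astype(np.uint8))
for a in(1.0,1.1,1.2): print(a,((proj(s,C2W(PC,np.array([-100+145*np.cos(a),100,45+145*np.sin(a)])*m))-[170,130])*3.7).round())
E
```

```text
1.0 [[247. 267.]]
1.1 [[260. 266.]]
1.2 [[275. 267.]]
```

View pics/side8.png

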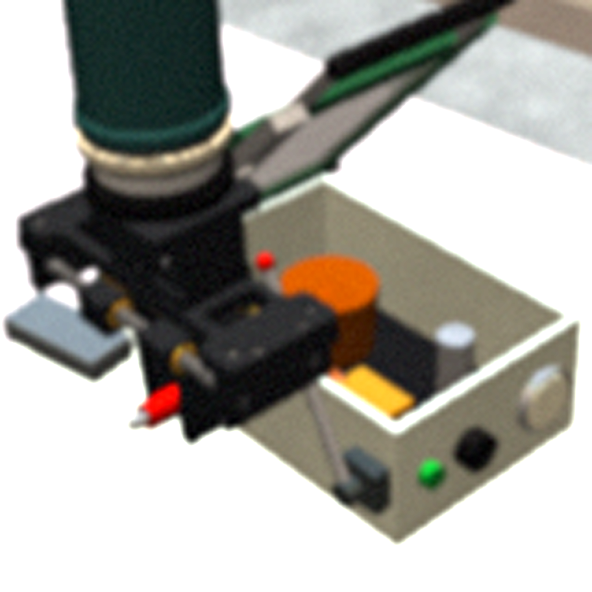

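```bash
python3 - <<'E'
from h import *
from workcell import *
pr=None
for i in range(16):
    bot.sleep(.4); s=optics.snapshot("side"); h=hoodang(s); st=optics.snapshot("top"); ht=hoodang(st)
    print(round(sensors.current_time(),2),h,ht,np.round(sensors.current_ft_force(),1))
    if h[0]<.62 and pr is not None and abs(h[0]-pr)<.004: break
    pr=h[0]
E
```

```text
21.69 (0.7828516500983949, 146) (0.7992175964814188, 916) [ 6.8 -1.5 -1.1]
22.19 (0.7524832124668638, 89) (0.769613862591265, 1004) [ 5.5 -1.  -0.3]
22.69 (-0.17522372801661817, 24) (0.7396771176108945, 1088) [ 6.3 -1.7 -0. ]
23.19 (-0.1710469429926759, 24) (0.7086559849162635, 1132) [ 6.4 -1.7 -0.6]
23.69 (0.6654010884903021, 32) (0.6760826626153632, 1182) [ 4.9 -2.9  0. ]
24.19 (0.6355068400127544, 48) (0.6431853963349, 1209) [ 6.1 -1.4 -0.4]
24.69 (0.6072349384170733, 92) (0.6085685363932782, 1291) [ 5.8 -2.4  0.1]
25.19 (0.5921233623760315, 125) (0.591345033262231, 1279) [ 6.2 -1.6 -0.2]
25.69 (0.5920334846935217, 127) (0.5908715234041977, 1303) [ 5.3 -1.9  0.1]
```

```bash
cat > slide.py <<'E'
from h import *
from workcell import *
import sys
a,end,da=map(float,sys.argv[1:4])
f0=np.array(sensors.current_ft_force()); ux=np.array([zx,zy,0])
off=None; n=0
while a<end-1e-6 and sensors.current_time()<60:
    a+=da; bot.move_linear(grip(a)+[0,0,.003],v=.0018)
    st=optics.snapshot("top"); h=hoodang(st)[0]; p=tiphood(a)[0]
    if off is None: off=h-p
    f=np.array(sensors.current_ft_force())-f0; dev=h-p-off
    print(round(a,3),round(sensors.current_time(),2),round(h,4),"dev",round(dev,4),"fx",round(f@ux,1),"fz",round(f[2],1))
    if dev<-.010: print("drop"); break
    if abs(f@ux)>6 or abs(f[2])>6: print("force"); break
E
python3 slide.py 1.1 1.34 .01
```

```text
1.11 26.23 0.5916 dev 0.0 fx 3.2 fz -2.9
1.12 26.76 0.59 dev -0.0005 fx 4.2 fz -2.9
1.13 27.29 0.5885 dev -0.001 fx 4.2 fz -3.7
1.14 27.82 0.5883 dev 0.0 fx 4.0 fz -3.4
1.15 28.36 0.587 dev -0.0 fx 3.7 fz -4.0
1.16 28.89 0.5856 dev -0.0001 fx 2.4 fz -3.4
1.17 29.43 0.5839 dev -0.0005 fx 3.8 fz -3.6
1.18 29.96 0.5826 dev -0.0003 fx 4.2 fz -4.6
1.19 30.49 0.5809 dev -0.0006 fx 4.0 fz -4.1
1.2 31.02 0.5798 dev -0.0001 fx 4.1 fz -3.7
1.21 31.56 0.578 dev -0.0004 fx 3.2 fz -4.2
1.22 32.09 0.5757 dev -0.001 fx 3.4 fz -3.6
1.23 32.62 0.5738 dev -0.0012 fx 2.7 fz -3.6
1.24 33.16 0.5691 dev -0.0042 fx 2.5 fz -3.3
1.25 33.69 0.5579 dev -0.0136 fx 0.8 fz -1.1
drop
```

Dropping at 1.25, which agrees with the hole seen in the picture. I hold and watch it sink.

```bash
python3 - <<'E'
from h import *
from workcell import *
for i in range(7):
    st=optics.snapshot("top"); print(round(sensors.current_time(),2),hoodang(st),np.round(sensors.current_ft_force(),1)); bot.sleep(.25)
tx,tz=-100+145*np.cos(1.25)-120,45+145*np.sin(1.25)-90
r=np.hypot(tx,tz); print("full", np.arctan2(tz,-tx)+np.arcsin(5.5/r), "dist",r)
E
```

```text
33.74 (0.5572004405388526, 1297) [ 6.7 -1.7 -1.8]
34.04 (0.5559573406878848, 1291) [ 6.7 -1.3 -1.3]
34.34 (0.5548453258031999, 1303) [ 6.9 -1.7 -1.3]
34.64 (0.5548331064090323, 1304) [ 6.7 -1.7 -1.5]
34.94 (0.5550300489617959, 1310) [ 5.9 -2.8 -0.6]
35.24 (0.5546597993069435, 1302) [ 7.2 -2.2 -1.6]
35.54 (0.5544636110000721, 1303) [ 6.9 -2.1 -0.9]
full 0.5162844774048269 dist 197.35294271074716
```

```bash
cat > nudge.py <<'E'
from h import *
from workcell import *
import sys
a,end,da=map(float,sys.argv[1:4])
f0=np.array(sensors.current_ft_force()); ux=np.array([zx,zy,0])
while a<end-1e-6:
    a+=da; bot.move_linear(grip(a)+[0,0,.003],v=.0018); bot.sleep(.25)
    h=hoodang(optics.snapshot("top"))[0]
    tx,tz=-100+145*np.cos(a)-120,45+145*np.sin(a)-90; r=np.hypot(tx,tz)
    # tip z in hood frame
    z=-r*np.sin(h-np.arctan2(tz,-tx)) *1
    f=np.array(sensors.current_ft_force())-f0
    print(round(a,4),round(sensors.current_time(),2),round(h,4),"tip z",round(z,1),"fx",round(f@ux,1),"fz",round(f[2],1))
    if z>-6.3: print("in"); break
    if abs(f@ux)>5 or abs(f[2])>5: print("force"); break
E
python3 nudge.py 1.25 1.29 .004
```

```text
1.254 36.38 0.5425 tip z -10.8 fx -0.3 fz 0.8
1.258 36.96 0.5178 tip z -6.0 fx 0.7 fz -0.7
in
```

```bash
python3 - <<'E'
from h import *
from workcell import *
for i in range(4):
    bot.sleep(.4); h=hoodang(optics.snapshot("top"))[0]
    a=1.258;tx,tz=-100+145*np.cos(a)-120,45+145*np.sin(a)-90; r=np.hypot(tx,tz)
    print(round(sensors.current_time(),2),h,-r*np.sin(h-np.arctan2(tz,-tx)),np.round(sensors.current_ft_force(),1))
s=optics.snapshot("side"); f=s["frame"][130:290,170:330]; cv2.imwrite("pics/side9.png",np.clip(cv2.resize(f,None,fx=3.7,fy=3.7,interpolation=cv2.INTER_CUBIC).astype(float)*2,0,255).astype(np.uint8))
E
```

```text
37.41 0.5176301419110926 -5.996866311324804 [ 6.7 -1.6 -2.1]
37.86 0.5173519798015777 -5.941677218114001 [ 7.3 -2.5 -1.3]
38.31 0.5173710377545143 -5.945458449270886 [ 7.  -1.9 -2. ]
38.76 0.5178445148920182 -6.039398928166586 [ 7.3 -1.6 -2. ]
```

View pics/side9.png

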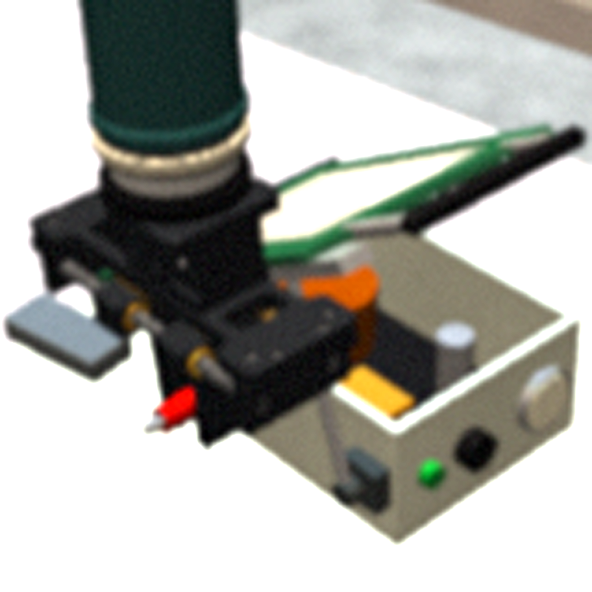

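The hood is stable at 0.518, with the tip fully seated to within measurement error. Next I release the grip and retreat straight up.

```bash
python3 - <<'E'
from h import *
from workcell import *
hand.set_gripper(.04,20); bot.sleep(.3)
print(round(sensors.current_time(),2),hoodang(optics.snapshot("top")),np.round(sensors.current_ft_force(),1))
p=grip(1.258)
bot.move_linear(p+[0,0,.08],v=.1,until_force=8); print(sensors.current_eef_pos()-p)
bot.move_linear(p+[0,0,.25],v=.2)
q=p+[0,0,.25]; q[0]-=.02
for i in range(4):
    print(round(sensors.current_time(),2),hoodang(optics.snapshot("top"))); bot.sleep(.4)
for n in("top","side"):
    s=optics.snapshot(n); f=s["frame"][130:290,170:330]; cv2.imwrite(f"pics/{n}10.png",np.clip(cv2.resize(f,None,fx=3.7,fy=3.7,interpolation=cv2.INTER_CUBIC).astype(float)*2,0,255).astype(np.uint8))
E
```

```text
39.66 (0.5172023510144685, 1344) [0.  0.1 0.5]
[-5.57270115e-04  2.18909601e-06  7.93330813e-02]
41.62 (0.5173439733567344, 1395)
42.08 (0.5173910585718701, 1381)
42.52 (0.5175543061963748, 1395)
42.98 (0.5173435422908049, 1377)
```

View pics/side10.png

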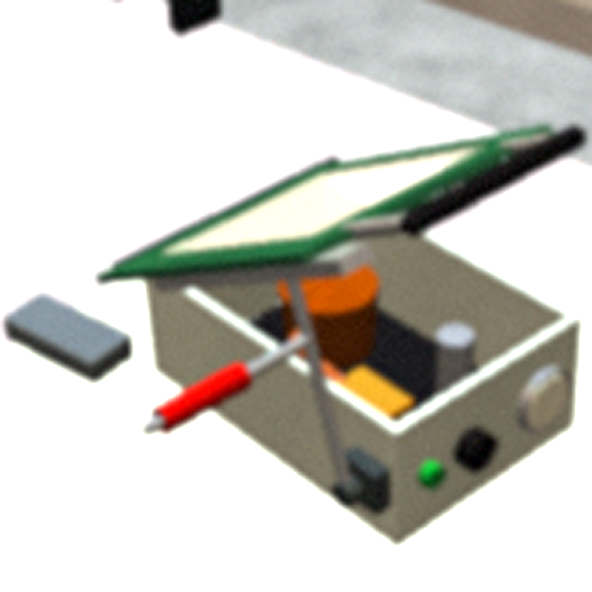

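The hood rests on the rod at about (300,275). The red tip is hidden in the strip, the stone is where it was, and the gripper is clear. I hand the job in.

```bash
python3 - <<'E'
from workcell import *
close_job()
E
```

```text
the job is handed in; nothing more can be done
```

The hood is propped open on the rod with the tip in the holding hole, and the job was handed in at about 43 s of the 72 s allowed. `close_job()` gave no verdict.

**What I did:** I lifted the hood by its bar to about 1.06 rad and released it. I then swung the rod to about 1.10 rad and let the sinking hood settle on its tip at 0.59 rad. Sliding the tip slowly along the strip, I felt it start to drop near 1.25 rad. It went fully in at about 1.258 rad, roughly 198 mm from the hinge. I then opened the gripper and backed off straight up.

**Last checks:**
- **Hood at rest:** its angle held between 0.5173 and 0.5176 rad over 1.4 s with the gripper clear.
- **Tip seated:** it worked out at about −6 mm under the panel, against −5.5 mm for fully in and −8.5 mm as the limit. In the last side picture the ball is hidden in the strip.
- **Force:** the wrist force while sliding changed by less than 5 N per axis. The rod-to-hood force itself could not be measured directly.
- **Loose items:** the stone and jar looked undisturbed in the pictures I viewed. I did not re-measure the jar, screwdriver or stone at the end.

**Disagreed or failed:**
- **Fingertip position:** the real fingertips sat about 34 mm short of the reported TCP. My first grasp therefore closed on air above the bar. I measured the offset in the side camera's depth image and corrected for it, and both later grasps held.
- **Bar position:** the bar's middle was at about console y = +15 mm, not the 0 I had first assumed.

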